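Stop the bench press, clear its die and reset the stop

ROBOT

A 6-joint arm with a two-finger parallel gripper is mounted at the origin on the work surface. World frame = base frame: x ahead of the robot, y to its left, z up, the work surface at z = 0. Lengths are in m, angles in rad, forces in N, time in s.
With the tool pointing down it reaches from about 0.3 to 0.875 m from the base axis. Payload 6.4 kg.
Tool frame: the origin (TCP) lies midway between the tips of the shut fingers; the grasp point (between the pads) lies 19 mm behind it; z points along the fingers, y is the line along which they close (so a half turn about z gives the same grasp; the last joint's range is limited). The gripper opens to 85 mm and grips with 20 to 120 N. Pads are 22 mm wide; open, the fingers measure 114 mm over their backs; the gripper's body (76 mm by 85 mm) begins 54 mm behind the grasp point. The pads swing forward as they close: fully open they stand 13 mm farther back than shut.
Start: joints at [-1.315, 0.181, 1.607, -0, 1.354, -0.206], TCP at [0.256, -0.515, 0.231] pointing down, gripper open.
Joint ranges: [-2.99, 2.99], [-0.89, 2.07], [0.3, 2.58], [-1.14, 4.28], [0, 2.63], [-3.12, 3.12]. Speed limits (rad/s): [2.57, 2.57, 3.01, 3.14, 3.14, 3.14].

INTERFACE

Orientations are given as a unit quaternion [w, x, y, z].
In Python, from bench import sensors, vision, ctrl gives the robot as it stands.
- The arm moves only by the tool carry_out, never from a script. Its argument "deltas" is text: rows parted by semicolons, each of 7 numbers parted by spaces: the shift along the tool's x, y, z in mm, then the turn, a rotation vector about the tool's x, y, z in rad, then the closure, from 0 (fully open) to 1 (shut). In form: tx ty tz ax ay az claw; .... A call has 1 to 12 rows; each row is the pose to reach, as a shift and turn from the pose commanded when the call began, along the tool's axes at that moment; what a row does not reach only later rows make up. A row lasts 1/8 s, in which the tool goes at most 62.5 mm and 10.7 degrees, less where a joint would pass 70% of its speed; a pose out of reach is approached as far as the arm can. A call with a gripper value outside its range is refused whole. The fingers move at their own pace and stop on an object; the grip force is fixed at half the most. Time passes only in rows, so rows that repeat a pose let the fingers close. It gives the time, the measured TCP pose, the force, the opening and the grip force at its end, in the units of the state.
- sensors.get_obs(): the state, without advancing time (a new reading comes with each control period).
- vision.camera(name): name is "scene" or "top" or "wrist"; returns the picture (384x512x3 uint8, blue, green, red); there is no depth.
- vision.camera_model(name): a dict with "K" (3x3 intrinsics, pixels), "extrinsics" (4x4, takes a point from world to camera coordinates); the wrist camera has in their place "hand_eye" (4x4, takes a point from camera to tool coordinates, whose origin is the TCP and whose axes are the flange's). Camera axes: x right, y down, z forward; pixel columns grow to the right and rows downward; lengths in m; the calibration is good to about 2 mm. A picture is of the moment at which its call begins: read the wrist's pose just before it. camera_model takes no time and is no camera call.
- ctrl.hand_in(): hands the job in; it is judged then, once.
The state is a dict: "time_s": time; "q": joint angles; "dq": joint speeds; "joint_efforts": joint torques, N m; "eef_pos": TCP position; "eef_rot": TCP orientation; "wrist_force": force on the tool from outside, world axes, zero at the start; "torque": the same for the moment, N m; "opening": opening from 0.0 (shut) to 1.0 (fully open); "grasp_force": force on a finger pad.
Only numpy, scipy, OpenCV 4.12 (cv2) and the standard library are available. Lean on these libraries where they do the work, as an engineer would, in place of code of your own. Each camera call takes 0.05 s, during which the arm holds its last target. There are 200 camera calls.

TASK

Before reaching into the open bench press, push the mushroom stop button on the control box down until it latches and stays down. With it latched, lift the pressed brass cover out of the die and set it down flat, open side down, on the bottom of the parts tray beside the cover already lying there, without letting go of it above the tray. Only then twist the mushroom clockwise until the latch lets go, so that the button ends fully up again; do not ram the button, and leave the other things where they are.

Things in the scene. Friction and masses are not known exactly. Their poses are not given: they have to be found in the camera images.
- box: grey control box, foot 135 x 125 mm, with a sloping top face carrying the mushroom stop. Origin: centre of its underside, z up; the face slopes down towards -x. Face and button axis lean 25 degrees (0.436 rad) towards -x: in the box's frame the axis points out along (-0.422, 0, 0.906) and meets the face at (-0.009, 0, 0.091).
- stop_top (a point): centre of the domed top of the mushroom head, on its axis, 48 mm out from the face when up; it moves and turns with the head, z along the axis outward. The head is a ribbed disc 58 mm in diameter: straight side 6 to 19 mm below the top, underside 22 mm below the top, 26 mm off the face when up; under it only a 24 mm stem and a collar 68 mm wide, 5 mm high.
- stop (a joint): how far the mushroom is pressed in along its axis, m: 0 fully up, 0.011 at the stop. A spring pushes it out (about 5 N up, 12 N at the bottom; passing the latch adds a few N; a push that stops at about 16 N latches it surely). Pushed beyond about 9 mm it latches and then rests at about 0.008.
- stop_turn (a joint): turn of the mushroom head about its axis, rad, growing clockwise as seen from outside looking at the head; 0 at rest, stop at 1.0, sprung back weakly to 0. When latched, turning past about 0.65 rad frees the latch and the spring pushes the head out (if the hand lets it); aim for about 0.85.
- press: open bench press, base 195 x 180 mm, on it a steel die block 170 x 110 mm, top 60 mm above the table, with a cavity 124 x 50 mm, 14 mm deep, at its centre, long side along the press's x. The upper platen is swung back on the +x side (hinge 98 mm from the centre, rising to about 125 mm). Origin: centre of the cavity, at table height; z up.
- cover: pressed brass cover to be moved, an upside-down pan 120 x 46 x 32 mm (x, y, z), walls 3 mm, closed top, open below. Origin: centre of its lower rim plane; z towards its closed top. It starts in the die cavity, 2 mm play all round, standing 18 mm proud of the die block.
- tray: shallow open parts tray, 170 x 184 mm (x, y), 14 mm high, walls and bottom 4 mm thick. Origin: centre of its underside; the made cover lies on its -y half, the +y half is free (free place centred at y = +38 mm, long side along x).
- made: a second brass cover of the same shape and size (120 x 46 x 32 mm), made earlier, lying in the tray along the tray's x at about y = -48 mm, origin centre of its lower rim. Leave it there.
- driver: screwdriver lying on the table in front of the control box, 150 mm long; bystander, origin near its middle on the underside
- jar: glass jar with lid behind the control box, 52 mm across, 60 mm high; bystander, origin centre of its underside
- brush: small bench brush lying in front of the press, 160 mm long; bystander, origin near its middle on the underside
Not all that is in view belongs to the job. Leave any turquoise look-alike of the cover alone.

How it is judged:
On the way, in this order (a step that is already met when the one before it is completed fails the run):
1. the stop is pushed down and latched (more than 6 mm in) with the cover still in the die and the fingers off the button (value of joint stop above 0.006 m and contact force between the fingers and anything else below 0.3 N and distance between cover and press below 0.055 m), for 0.2 s.
2. the cover stands flat on the tray's bottom, let go, with the stop still latched (x of cover in the frame of tray between -0.027 and 0.027 m and y of cover in the frame of tray between -0.08 and 0.08 m and z of cover in the frame of tray below 0.007 m and angle between cover's own z axis and vertical below 0.07 rad and value of joint stop above 0.006 m and contact force between the fingers and anything else below 0.3 N), for 0.2 s.
At the end, for the whole second after the job is handed in: the stop is fully up again (within 1.5 mm) after having been latched, the cover rests flat (within 4 degrees) and still, open side down, on the tray's bottom inside its walls, and the cover made earlier has not moved more than 30 mm (x of cover in the frame of tray between -0.027 and 0.027 m and y of cover in the frame of tray between -0.08 and 0.08 m and z of cover in the frame of tray below 0.007 m and angle between cover's own z axis and vertical below 0.07 rad and value of joint stop below 0.0015 m and linear speed of cover below 0.02 m/s and distance of made from where it was at the start of the episode below 0.03 m); the robot touches nothing.
It fails at once if the cover is taken out of the die or carried while the stop is not latched (distance between cover and press above 0.07 m and z of cover in the frame of tray above 0.012 m and value of joint stop below 0.005 m).
It fails at once if the cover is let go of more than 15 mm above the tray's bottom (dropped) (horizontal distance between cover and press above 0.1 m and z of cover in the frame of tray above 0.019 m and contact force between the fingers and cover below 0.05 N).
It fails at once if the button is rammed: driven against its end stop with some 80 N (value of joint stop above 0.0113 m).
It fails at once if the made cover, screwdriver, jar or brush is pushed more than 40 mm (distance of any of made, driver, jar, brush from where it was at the start of the episode above 0.04 m).
It also fails if it takes over 69 s, if anything falls off the work surface, if the arm or the gripper's body presses on something with over 40 N, if the wrist force passes 120 N, or if a joint passes its speed limit or range.

## Working session

There is one attempt and no reset: what is moved stays moved. The work goes in short steps, Python scripts to look and compute and a tool call to move; the robot and the scene stay as the last step left them, time stands still between calls to the robot, and variables do not carry over. Pictures are saved under pics/ and viewed, at most 10 in all, crops included, and the job is handed in when it is done.

Besides the shell and the picture viewer there is one more tool, called after ">>>" by a JSON object that holds its "method" and its "body". carry_out: Moves the arm, as the interface text tells. Its arguments: {"type":"object","properties":{"deltas":{"type":"string"}},"required":["deltas"]}

```bash
mkdir -p pics; ls; python3 - <<'E'
from bench import sensors, vision
import cv2, json, numpy as np
np.set_printoptions(precision=4,suppress=True)
o=sensors.get_obs(); print(o)
for n in("scene","top"):
    im=vision.camera(n); cv2.imwrite(f"pics/{n}0.png",im); m=vision.camera_model(n); print(n,m)
print(vision.camera_model("wrist"))
E
```

```text
pics
{'time_s': 0.0, 'q': array([-1.3153,  0.1815,  1.608 ,  0.    ,  1.3538, -0.2063]), 'dq': array([ 0.0003,  0.0006, -0.0012,  0.0006,  0.0002,  0.0015]), 'joint_efforts': array([ -0.0006, -44.4872, -35.1341,  -0.0001,   0.0092,   0.    ]), 'eef_pos': array([ 0.2561, -0.5142,  0.2304]), 'eef_rot': array([-0.0009,  0.9735,  0.2288, -0.    ]), 'wrist_force': array([ 0.3128,  0.8493, -0.1564]), 'torque': array([ 0.035 ,  0.0133, -0.0118]), 'grasp_force': 0.0, 'opening': 0.9976535938268328}
scene {'K': array([[361.0929,   0.    , 256.2909],
       [  0.    , 361.0929, 194.088 ],
       [  0.    ,   0.    ,   1.    ]]), 'extrinsics': array([[-0.45  ,  0.893 , -0.0088,  0.2839],
       [ 0.5944,  0.2921, -0.7492, -0.2661],
       [-0.6665, -0.3424, -0.6623,  1.2973],
       [ 0.    ,  0.    ,  0.    ,  1.    ]])}
top {'K': array([[445.7837,   0.    , 258.9177],
       [  0.    , 445.7837, 191.3739],
       [  0.    ,   0.    ,   1.    ]]), 'extrinsics': array([[ 0.0183, -0.9998, -0.0051, -0.0308],
       [-0.9879, -0.0172, -0.1542,  0.5863],
       [ 0.1541,  0.0078, -0.988 ,  1.1543],
       [ 0.    ,  0.    ,  0.    ,  1.    ]])}
{'K': array([[288.6997,   0.    , 253.0417],
       [  0.    , 288.6997, 188.7819],
       [  0.    ,   0.    ,   1.    ]]), 'hand_eye': array([[ 0.0007, -0.9595, -0.2815,  0.0712],
       [ 1.    ,  0.001 , -0.0008,  0.0009],
       [ 0.001 , -0.2815,  0.9595, -0.1423],
       [ 0.    ,  0.    ,  0.    ,  1.    ]])}
```

View pics/scene0.png

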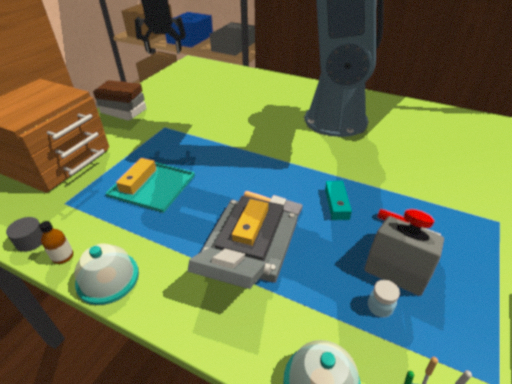

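View pics/top0.png

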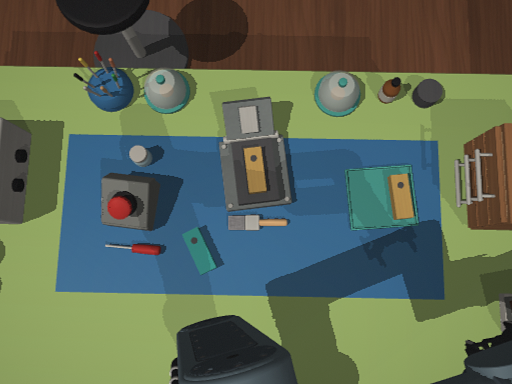

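Scene view: the box with red mushroom is at about (415,220), the press with brass cover at (250,220), the tray with the made cover at (150,185). In the top view the button is at (120,205), the cover at (257,169), the tray at (382,197) and the made cover at (401,197). The turquoise decoy is at (200,250).

```bash
cat > h.py <<'E'
import numpy as np, cv2
from scipy.spatial.transform import Rotation as R
from bench import sensors, vision
np.set_printoptions(precision=4,suppress=True)
def rot(): q=sensors.get_obs()["eef_rot"]; return R.from_quat([q[1],q[2],q[3],q[0]])
def cam(n):
    m=vision.camera_model(n)
    if n!="wrist": return m["K"],np.linalg.inv(m["extrinsics"])
    T=np.eye(4); T[:3,:3]=rot().as_matrix(); T[:3,3]=sensors.get_obs()["eef_pos"]
    return m["K"],T@m["hand_eye"]
def snap(n): c=cam(n); return vision.camera(n),c
def ray(c,uv):
    K,T=c; uv=np.atleast_2d(uv).astype(float)
    d=np.c_[uv,np.ones(len(uv))]@np.linalg.inv(K).T@T[:3,:3].T
    return T[:3,3],d
def plane(c,uv,z): o,d=ray(c,uv); return o+d*((z-o[2])/d[:,2])[:,None]
def blobs(im,lo,hi,amin=60):
    m=cv2.inRange(cv2.cvtColor(im,cv2.COLOR_BGR2HSV),lo,hi)
    return [k for k in sorted(cv2.findContours(m,cv2.RETR_EXTERNAL,cv2.CHAIN_APPROX_NONE)[0],key=cv2.contourArea,reverse=True) if cv2.contourArea(k)>amin]
def rect(c,k,z):
    p=plane(c,k.reshape(-1,2),z); (x,y),s,a=cv2.minAreaRect((p[:,:2]*1000).astype(np.float32)); return np.array([x,y,*s,a])
E
python3 - <<'E'
from h import *
im=cv2.imread("pics/top0.png"); c=cam("top")
for nm,lo,hi,zs in(("brass",(10,120,90),(25,255,255),(.078,.036)),("red",(0,150,90),(6,255,255),(.127,)),("teal",(75,100,40),(95,255,255),(.014,)),("box",(0,0,30),(40,60,140),(.1,0))):
    for k in blobs(im,lo,hi)[:6]:
        print(nm,cv2.contourArea(k),cv2.boundingRect(k),[rect(c,k,z) for z in zs])
E
```

```text
brass 791.0 (388, 174, 26, 45) [array([ 575.9184, -389.4143,  115.8882,   51.1086,    6.7435]), array([ 582.2587, -402.5175,  120.1106,   52.9708,    6.7435])]
brass 780.0 (489, 125, 19, 98) [array([ 642.5214, -646.0809,   39.5478,  259.8461,   89.9219]), array([ 651.2882, -668.5356,   40.9887,  269.3135,   89.9219])]
brass 745.0 (429, 0, 23, 73) [array([1025.4585, -509.3356,  213.5124,   50.513 ,    4.18  ]), array([1048.1777, -526.8082,  221.2917,   52.3534,    4.18  ])]
brass 737.5 (244, 147, 23, 46) [array([640.4597,  -8.4754, 120.4562,  47.3958,   8.2915]), array([649.1516,  -7.6994, 124.8449,  49.1227,   8.2915])]
brass 487.0 (292, 0, 23, 36) [array([1074.2948, -134.5923,  105.0842,   61.5698,    0.8629]), array([1098.7932, -138.4112,  108.9128,   63.8131,    0.863 ])]
brass 414.0 (504, 123, 8, 101) [array([ 644.989 , -672.6198,   18.593 ,  268.8443,   86.0753]), array([ 653.8456, -696.0435,   19.2704,  278.6395,   86.0761])]
red 370.0 (108, 197, 23, 22) [array([527.3394, 327.5225,  52.7557,  55.994 ,   1.0181])]
red 172.0 (132, 244, 27, 10) [array([426.6224, 256.0692,  65.8938
[... 605 characters left out ...]
6.6794, 132.8489,  83.9516]), array([561.5496, 345.5311, 159.6512, 144.5975,  83.9516])]
box 2586.5 (0, 118, 32, 106) [array([626.0219, 611.3353, 283.5339,  81.3487,   6.1799]), array([645.8427, 668.0331, 308.6087,  88.5429,   6.1799])]
box 1016.5 (220, 133, 60, 72) [array([635.7465,  -4.987 , 175.0735, 154.2208,   8.6987]), array([656.4272,  -2.7949, 190.5564, 167.8596,   8.6987])]
box 411.5 (413, 79, 29, 28) [array([ 849.4836, -461.1268,   63.4787,   84.3652,   45.8609]), array([ 889.0667, -499.2743,   69.0926,   91.8262,   45.8609])]
box 336.0 (499, 293, 13, 39) [array([ 289.3607, -630.8205,   29.4749,   92.4106,   86.3101]), array([ 279.4083, -683.9745,   32.0815,  100.5833,   86.3095])]
```

```bash
cat >> h.py <<'E'
def go(pos,z,x):
    "shift mm and rotvec in the present tool frame to reach pos (m) with tool z, tool x near x"
    z=np.array(z,float)/np.linalg.norm(z); x=np.array(x,float); x-=z*(x@z); x/=np.linalg.norm(x)
    M=np.c_[x,np.cross(z,x),z]; r=rot(); 
    print("delta",(r.inv().apply(np.array(pos)-sensors.get_obs()["eef_pos"])*1000).round(1),(r.inv()*R.from_matrix(M)).as_rotvec().round(4))
def axis(yaw): return np.array([-.4226*np.cos(yaw),-.4226*np.sin(yaw),.9063])
E
python3 - <<'E'
from h import *
yaw=np.radians(-6); a=axis(yaw)
top=np.array([.527,.327,.1345]); go(top+.14*a,-a,[-np.sin(yaw),np.cos(yaw),0])
E
```

```text
delta [ 567.5 -664.2  -29.7] [-0.4     0.2179 -0.988 ]
```

>>> {"method": "carry_out", "body": {"deltas": "284 -332 -60 -0.2 0.11 -0.5 1; 284 -332 -60 -0.2 0.11 -0.5 1; 284 -332 -60 -0.2 0.11 -0.5 1; 284 -332 -60 -0.2 0.11 -0.5 1;  567 -664 -30 -0.4 0.218 -0.988 1; 567 -664 -30 -0.4 0.218 -0.988 1; 567 -664 -30 -0.4 0.218 -0.988 1; 567 -664 -30 -0.4 0.218 -0.988 1; 567 -664 -30 -0.4 0.218 -0.988 1; 567 -664 -30 -0.4 0.218 -0.988 1; 567 -664 -30 -0.4 0.218 -0.988 1; 567 -664 -30 -0.4 0.218 -0.988 1"}}

```text
time_s: 1.6
eef_pos: [0.4307, 0.1832, 0.2623]
eef_rot: [0.162, 0.725, 0.654, 0.145]
wrist_force: [1.1, -1.0, 1.3]
opening: -0.0
grasp_force: 0.0
```

>>> {"method": "carry_out", "body": {"deltas": "0 0 0 0 0 0 1; 0 0 0 0 0 0 1; 0 0 0 0 0 0 1; 0 0 0 0 0 0 1"}}

```text
time_s: 2.1
eef_pos: [0.4312, 0.1787, 0.2626]
eef_rot: [0.162, 0.727, 0.652, 0.145]
wrist_force: [0.5, -0.6, 0.3]
opening: 0.001
grasp_force: 0.0
```

```bash
python3 - <<'E'
from h import *
im,c=snap("wrist"); cv2.imwrite("pics/w1.png",im)
a=axis(np.radians(-6)); go(np.array([.527,.327,.1345])+.14*a,-a,[.1045,.9945,0])
print(sensors.get_obs()["q"])
for k in blobs(im,(0,150,60),(8,255,255)): print(cv2.contourArea(k),cv2.boundingRect(k),cv2.fitEllipse(k))
E
```

```text
delta [157.4  17.8   9.4] [ 0.0017  0.0024 -0.0027]
[ 0.2396 -0.3704  2.1097 -0.1743  0.9948  0.4124]
2134.0 (235, 0, 66, 44) ((267.46954345703125, 17.78298568725586), (44.81637191772461, 66.75621795654297), 88.69334411621094)
1323.5 (138, 41, 28, 69) ((151.44676208496094, 75.58490753173828), (21.916601181030273, 84.34320831298828), 172.41592407226562)
```

View pics/w1.png

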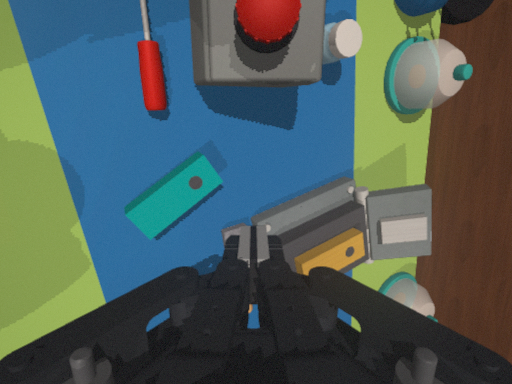

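The wrist view shows the mushroom at (268,12), cut off by the top edge, with the box edges below it. The arm stopped short, so I'll continue sideways.

>>> {"method": "carry_out", "body": {"deltas": "62 18 9 0 0 0 1; 120 18 9 0 0 0 1; 120 18 9 0 0 0 1; 120 18 9 0 0 0 1; 120 18 9 0 0 0 1; 120 18 9 0 0 0 1"}}

```text
time_s: 2.9
eef_pos: [0.4636, 0.2965, 0.2619]
eef_rot: [0.162, 0.726, 0.653, 0.145]
wrist_force: [0.1, -0.9, 0.2]
opening: -0.001
grasp_force: 0.0
```

```bash
python3 - <<'E'
from h import *
im,c=snap("wrist"); cv2.imwrite("pics/w2.png",im)
print(sensors.get_obs()["eef_pos"])
for k in blobs(im,(0,150,60),(8,255,255)): print(cv2.contourArea(k),cv2.boundingRect(k),cv2.fitEllipse(k))
E
```

```text
[0.4636 0.2967 0.2619]
2660.5 (220, 109, 60, 61) ((249.16046142578125, 139.2992401123047), (57.86719512939453, 58.69129180908203), 174.44277954101562)
1053.0 (132, 148, 26, 61) ((144.88504028320312, 178.10037231445312), (20.583927154541016, 70.93744659423828), 171.6365966796875)
206.5 (482, 32, 30, 12) ((497.432373046875, 37.7530632019043), (8.249900817871094, 35.519287109375), 79.86992645263672)
```

View pics/w2.png

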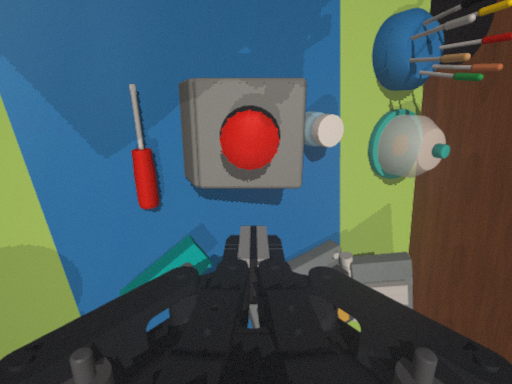

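The head is centred at (249,139), about 59 px across. The box's top and bottom edges (rows 79 and 188) run level in the image, so the −6° yaw holds.

```bash
python3 - <<'E'
from h import *
c=cam("wrist"); a=axis(np.radians(-6))
p=plane(c,(249.6,139.3),.1345-.0091)[0]; top=p+.010*a; print(p,top, c[1][:3,3])
im=cv2.imread("pics/top0.png")
print(cv2.fitLine(np.array([[0,0],[1,0]],np.float32),2,0,.01,.01).T[0][:1])
g=cv2.Canny(cv2.imread("pics/w2.png")[70:200,170:315],60,150); L=cv2.HoughLinesP(g,1,np.pi/360,30,minLineLength=50,maxLineGap=8)
print([] if L is None else (L[:,0]+[170,70,170,70]))
go(top+.02*a,-a,[.1045,.9945,0])
E
```

```text
[0.5271 0.3272 0.1254] [0.5229 0.3276 0.1345] [0.4112 0.3734 0.3907]
[1.]
[[194  78 200 196]
 [193 188 297 188]
 [178  85 185 178]
 [189  78 302  77]
 [188  79 195 191]]
delta [ 37.1  -3.6 119. ] [ 0.0014  0.0015 -0.0012]
```

>>> {"method": "carry_out", "body": {"deltas": "37 -4 55 0 0 0 1; 37 -4 105 0 0 0 1; 37 -4 119 0 0 0 1; 37 -4 119 0 0 0 1; 37 -4 119 0 0 0 1; 37 -4 119 0 0 0 1"}}

```text
time_s: 3.7
eef_pos: [0.5143, 0.3301, 0.1542]
eef_rot: [0.162, 0.725, 0.653, 0.146]
wrist_force: [0.3, -0.1, 0.6]
opening: 0.004
grasp_force: 0.0
```

>>> {"method": "carry_out", "body": {"deltas": "0 0 12 0 0 0 1; 0 0 18 0 0 0 1; 0 0 20 0 0 0 1; 0 0 22 0 0 0 1; 0 0 24 0 0 0 1; 0 0 24 0 0 0 1"}}

```text
time_s: 4.45
eef_pos: [0.5234, 0.3284, 0.1302]
eef_rot: [0.162, 0.725, 0.653, 0.144]
wrist_force: [-5.9, -1.2, 6.9]
opening: 0.001
grasp_force: 3.8
```

>>> {"method": "carry_out", "body": {"deltas": "0 0 1 0 0 0 1; 0 0 2 0 0 0 1; 0 0 2 0 0 0 1"}}

```text
time_s: 4.82
eef_pos: [0.5242, 0.3283, 0.1285]
eef_rot: [0.162, 0.725, 0.653, 0.144]
wrist_force: [-5.9, -2.3, 6.1]
opening: 0.002
grasp_force: 4.0
```

>>> {"method": "carry_out", "body": {"deltas": "0 0 1 0 0 0 1; 0 0 2 0 0 0 1; 0 0 2 0 0 0 1"}}

```text
time_s: 5.2
eef_pos: [0.5251, 0.3282, 0.1267]
eef_rot: [0.162, 0.725, 0.653, 0.144]
wrist_force: [-5.4, -1.3, 5.6]
opening: -0.002
grasp_force: 3.8
```

>>> {"method": "carry_out", "body": {"deltas": "0 0 1 0 0 0 1; 0 0 2 0 0 0 1; 0 0 2 0 0 0 1"}}

```text
time_s: 5.58
eef_pos: [0.5259, 0.3282, 0.1251]
eef_rot: [0.162, 0.725, 0.653, 0.144]
wrist_force: [-6.9, -1.2, 8.9]
opening: 0.002
grasp_force: 5.4
```

>>> {"method": "carry_out", "body": {"deltas": "0 0 0.5 0 0 0 1; 0 0 1 0 0 0 1; 0 0 1 0 0 0 1"}}

```text
time_s: 5.95
eef_pos: [0.5263, 0.3281, 0.1242]
eef_rot: [0.162, 0.725, 0.653, 0.144]
wrist_force: [-8.3, -1.4, 9.0]
opening: 0.002
grasp_force: 5.6
```

>>> {"method": "carry_out", "body": {"deltas": "0 0 0.5 0 0 0 1; 0 0 1 0 0 0 1; 0 0 1 0 0 0 1"}}

```text
time_s: 6.32
eef_pos: [0.5265, 0.3283, 0.1241]
eef_rot: [0.162, 0.725, 0.653, 0.144]
wrist_force: [-13.3, -2.5, 16.1]
opening: -0.001
grasp_force: 10.2
```

>>> {"method": "carry_out", "body": {"deltas": "0 0 0.5 0 0 0 1; 0 0 1 0 0 0 1; 0 0 1 0 0 0 1"}}

```text
time_s: 6.7
eef_pos: [0.5268, 0.3284, 0.1242]
eef_rot: [0.162, 0.725, 0.653, 0.145]
wrist_force: [-19.3, -4.2, 24.6]
opening: -0.002
grasp_force: 14.9
```

Hard stop reached at about 30 N along the axis, so I'll retract and check the latch from the earlier viewpoint.

>>> {"method": "carry_out", "body": {"deltas": "0 0 -30 0 0 0 1; 0 0 -80 0 0 0 1; -37 4 -154 0 0 0 0.3; -37 4 -154 0 0 0 0; -37 4 -154 0 0 0 0; -37 4 -154 0 0 0 0; -37 4 -154 0 0 0 0; -37 4 -154 0 0 0 0"}}

```text
time_s: 7.7
eef_pos: [0.4623, 0.2978, 0.2617]
eef_rot: [0.161, 0.725, 0.654, 0.143]
wrist_force: [0.2, -0.0, 0.6]
opening: 1.0
grasp_force: 0.0
```

```bash
python3 - <<'E'
from h import *
im,c=snap("wrist"); cv2.imwrite("pics/w3.png",im)
print(sensors.get_obs()["eef_pos"])
a=axis(np.radians(-6))
for k in blobs(im,(0,150,60),(8,255,255))[:2]: print(cv2.contourArea(k),cv2.boundingRect(k),cv2.fitEllipse(k))
# predicted pixel of head mid for up / latched
K,T=c; Ti=np.linalg.inv(T)
for d in(0,.008):
    p=np.array([.5271,.3272,.1254])-d*a; q=Ti[:3,:3]@p+Ti[:3,3]; print(d,(K@q/q[2])[:2],q[2])
yaw=np.radians(8.3); go([.6405,-.0085,.19],[0,0,-1],[np.cos(yaw),np.sin(yaw),0])
go([.6405,-.0085,.19],[0,0,-1],[-np.cos(yaw),-np.sin(yaw),0])
E
```

```text
[0.4623 0.2978 0.262 ]
2530.5 (222, 110, 59, 59) ((251.10704040527344, 139.25790405273438), (56.719383239746094, 56.983062744140625), 173.9774627685547)
1042.0 (134, 149, 26, 60) ((146.6784210205078, 178.40139770507812), (20.382047653198242, 70.96967315673828), 171.86036682128906)
0 [251.4585 139.971 ] 0.28953873642135014
0.008 [251.517  139.0354] 0.29721255197969193
delta [-285.8  159.   154.2] [ 0.3713 -0.2853  1.2995]
delta [-285.8  159.   154.2] [ 0.3051  0.3971 -1.7875]
```

The head's apparent diameter fell from 58.3 to 56.9 px, the ratio expected for 8 mm in, so it is latched. Next is the cover.

>>> {"method": "carry_out", "body": {"deltas": "-140 80 20 0.18 -0.14 0.65 0; -140 80 20 0.18 -0.14 0.65 0; -140 80 20 0.18 -0.14 0.65 0; -286 159 154 0.371 -0.285 1.3 0; -286 159 154 0.371 -0.285 1.3 0; -286 159 154 0.371 -0.285 1.3 0; -286 159 154 0.371 -0.285 1.3 0; -286 159 154 0.371 -0.285 1.3 0; -286 159 154 0.371 -0.285 1.3 0; -286 159 154 0.371 -0.285 1.3 0; -286 159 154 0.371 -0.285 1.3 0"}}

```text
time_s: 9.12
eef_pos: [0.6405, -0.0078, 0.1917]
eef_rot: [-0.0, 0.997, 0.073, 0.001]
wrist_force: [-0.1, -0.5, 0.6]
opening: 1.0
grasp_force: 0.0
```

```bash
python3 - <<'E'
from h import *
im,c=snap("wrist"); cv2.imwrite("pics/w4.png",im)
print(sensors.get_obs()["eef_pos"],sensors.get_obs()["q"])
for k in blobs(im,(10,120,70),(25,255,255),300)[:3]: print(cv2.contourArea(k),cv2.boundingRect(k),rect(c,k,.078))
yaw=np.radians(8.3); go([.6405,-.0085,.19],[0,0,-1],[np.cos(yaw),np.sin(yaw),0])
E
```

```text
[ 0.6405 -0.0079  0.1917] [-0.1979  0.3563  1.4714  0.0013  1.3112  1.2265]
6288.0 (229, 117, 54, 127) [642.0425 -10.0062 119.6269  46.9019   8.4268]
443.5 (250, 269, 59, 17) [547.9219 -48.9383  59.1436  13.5815  87.65  ]
delta [-0.1  0.6  1.7] [-0.0003 -0.0029  0.0012]
```

View pics/w4.png

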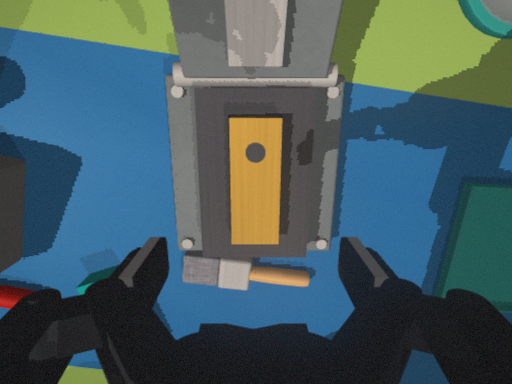

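The cover lies centred at (255,181) under the gripper, long side along tool x. Ray-cast centre is (642, −10) mm at 8.4°. Descending.

>>> {"method": "carry_out", "body": {"deltas": "1.5 2 60 0 0 0 0; 1.5 2 110 0 0 0 0; 1.5 2 125 0 0 0 0; 1.5 2 130 0 0 0 0; 1.5 2 130 0 0 0 0; 1.5 2 130 0 0 0 0; 1.5 2 130 0 0 0 0.3; 1.5 2 130 0 0 0 1; 1.5 2 130 0 0 0 1; 1.5 2 130 0 0 0 1; 1.5 2 130 0 0 0 1; 1.5 2 130 0 0 0 1"}}

```text
time_s: 10.68
eef_pos: [0.6433, -0.0104, 0.0622]
eef_rot: [-0.0, 0.997, 0.072, 0.002]
wrist_force: [-0.3, 1.3, 5.6]
opening: 0.521
grasp_force: 63.0
```

>>> {"method": "carry_out", "body": {"deltas": "0 0 -4 0 0 0 1; 0 0 -10 0 0 0 1; 0 0 -20 0 0 0 1; 0 0 -35 0 0 0 1; 0 0 -60 0 0 0 1; 0 0 -90 0 0 0 1; 0 0 -110 0 0 0 1; 0 0 -110 0 0 0 1; 0 0 -110 0 0 0 1"}}

```text
time_s: 11.8
eef_pos: [0.6418, -0.0102, 0.1703]
eef_rot: [-0.001, 0.997, 0.072, 0.0]
wrist_force: [-0.1, -0.4, -2.3]
opening: 0.52
grasp_force: 62.3
```

```bash
python3 - <<'E'
from h import *
im,c=snap("wrist"); cv2.imwrite("pics/w5.png",im)
o=sensors.get_obs();print(o["eef_pos"],o["opening"],o["grasp_force"],o["wrist_force"])
for k in blobs(im,(10,120,70),(25,255,255),300)[:3]: print(cv2.contourArea(k),cv2.boundingRect(k),rect(c,k,.078+.11))
# tray from top view
t=vision.camera("top"); ct=cam("top")
for k in blobs(t,(75,100,40),(95,255,255),1500)[:1]: r=rect(ct,k,.014); print(r)
yaw=np.radians(5.1); X=[np.cos(yaw),np.sin(yaw),0]
p=np.array([.5828,-.3563])+.038*np.array([-np.sin(yaw),np.cos(yaw)])
go([*p,.14],[0,0,-1],X)
E
```

```text
[ 0.6415 -0.0102  0.1698] 0.5200241720298776 62.24635452032089 [ 0.3261 -0.2862 -1.8604]
18510.5 (201, 129, 106, 201) [651.7133  -9.9017 103.2833  47.3412   9.6804]
[ 582.7682 -356.3204  170.5668  187.2453    5.2527]
delta [-105.7  296.2   29.2] [-0.0016  0.0005  0.0553]
```

View pics/w5.png

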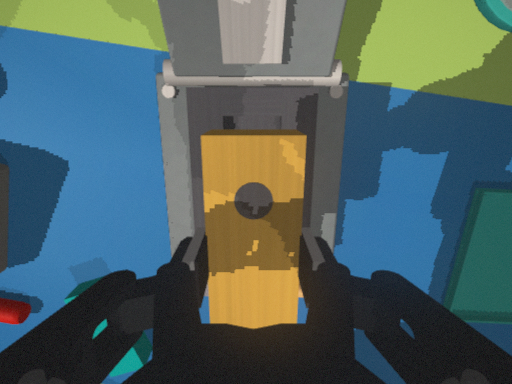

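The cover is held level with its rim clear of the die. The tray estimate is confirmed, so I'll carry it to the free half.

>>> {"method": "carry_out", "body": {"deltas": "-10 30 5 0 0 0 1; -25 75 10 0 0 0.01 1; -45 120 15 0 0 0.02 1; -60 165 20 0 0 0.03 1; -80 210 25 0 0 0.04 1; -95 255 29 0 0 0.05 1; -106 285 29 0 0 0.055 1; -106 292 29 0 0 0.055 1; -106 292 29 0 0 0.055 1; -106 292 29 0 0 0.055 1; -106 292 29 0 0 0.055 1"}}

```text
time_s: 13.28
eef_pos: [0.58, -0.3132, 0.1418]
eef_rot: [-0.001, 0.999, 0.045, 0.001]
wrist_force: [-0.5, 0.9, -1.6]
opening: 0.522
grasp_force: 62.2
```

```bash
python3 - <<'E'
from h import *
im,c=snap("scene"); cv2.imwrite("pics/s6.png",im[120:260,60:300].repeat(3,0).repeat(3,1)[:600,:800])
o=sensors.get_obs();print(o["eef_pos"],o["opening"],o["grasp_force"],o["wrist_force"])
yaw=np.radians(5.2); X=[np.cos(yaw),np.sin(yaw),0]
p=np.array([.5828,-.3563])+.042*np.array([-np.sin(yaw),np.cos(yaw)])
go([*p,.0202],[0,0,-1],X)
E
```

```text
[ 0.58   -0.3134  0.1419] 0.517408004912047 62.231290340423584 [ 0.0617  0.0743 -0.8078]
delta [ -1.4   1.1 121.7] [-0.0009 -0.0022  0.0001]
```

View pics/s6.png

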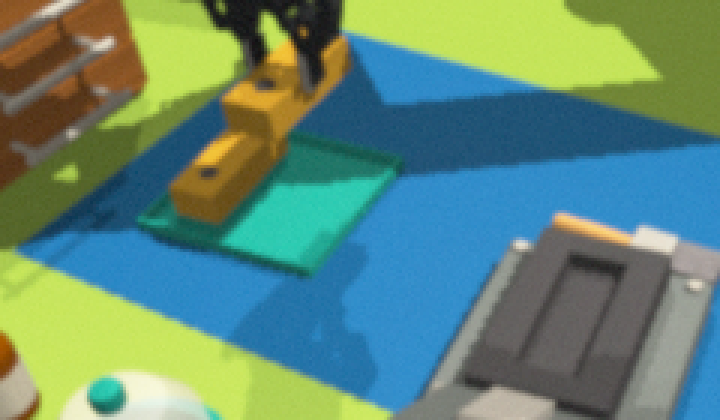

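The cover hangs level over the tray, the made cover lies undisturbed beside it and the die is empty. Lowering.

>>> {"method": "carry_out", "body": {"deltas": "-1.4 1 40 0 0 0 1; -1.4 1 80 0 0 0 1; -1.4 1 105 0 0 0 1; -1.4 1 114 0 0 0 1; -1.4 1 117 0 0 0 1; -1.4 1 118 0 0 0 1; -1.4 1 119 0 0 0 1; -1.4 1 119 0 0 0 1"}}

```text
time_s: 14.32
eef_pos: [0.5789, -0.3158, 0.0236]
eef_rot: [-0.0, 0.999, 0.045, 0.001]
wrist_force: [-0.4, -0.1, -2.1]
opening: 0.521
grasp_force: 62.2
```

>>> {"method": "carry_out", "body": {"deltas": "0 0 1 0 0 0 1; 0 0 2 0 0 0 1; 0 0 2 0 0 0 1; 0 0 2 0 0 0 1"}}

```text
time_s: 14.82
eef_pos: [0.5786, -0.3155, 0.0208]
eef_rot: [-0.0, 0.999, 0.045, 0.001]
wrist_force: [0.4, -0.1, -2.5]
opening: 0.519
grasp_force: 62.2
```

>>> {"method": "carry_out", "body": {"deltas": "0 0 1 0 0 0 1; 0 0 1 0 0 0 1; 0 0 1 0 0 0 1; 0 0 1.5 0 0 0 1; 0 0 1.5 0 0 0 1"}}

```text
time_s: 15.45
eef_pos: [0.5787, -0.3156, 0.0202]
eef_rot: [-0.0, 0.999, 0.045, 0.001]
wrist_force: [-2.8, 2.0, 6.2]
opening: 0.523
grasp_force: 63.2
```

Contact with the bottom. Release and rise.

>>> {"method": "carry_out", "body": {"deltas": "0 0 0.5 0 0 0 0.3; 0 0 0.5 0 0 0 0.3; 0 0 0.5 0 0 0 0.3; 0 0 0 0 0 0 0.3; 0 0 -15 0 0 0 0.3; 0 0 -60 0 0 0 0.3; 0 0 -120 0 0 0 0; 0 0 -170 0 0 0 0; 0 0 -170 0 0 0 0; 0 0 -170 0 0 0 0; 0 0 -170 0 0 0 0; 0 0 -170 0 0 0 0"}}

```text
time_s: 16.95
eef_pos: [0.5776, -0.3152, 0.1877]
eef_rot: [-0.001, 0.999, 0.045, -0.0]
wrist_force: [-0.6, 0.5, -0.2]
opening: 1.0
grasp_force: 0.0
```

```bash
python3 - <<'E'
from h import *
im,c=snap("wrist"); cv2.imwrite("pics/w7.png",im)
o=sensors.get_obs();print(o["eef_pos"],o["opening"],o["wrist_force"])
for k in blobs(im,(10,120,70),(25,255,255),300)[:3]: print(cv2.contourArea(k),cv2.boundingRect(k),rect(c,k,.036))
a=axis(np.radians(-6)); top=np.array([.5229,.3276,.1345])
go(top+.10*a,-a,[.1045,.9945,0])
E
```

```text
[ 0.5777 -0.3153  0.1879] 1.000137578753576 [-0.2102 -0.0832  0.71  ]
5348.5 (314, 118, 55, 113) [ 584.1091 -405.7213  120.8652   52.0438    6.5453]
4728.5 (232, 116, 46, 112) [ 578.3368 -316.6516  118.9879   45.6754    5.1479]
1535.5 (476, 211, 36, 63) [ 522.6118 -591.0184   84.8151   38.1863   19.2537]
delta [ -38.6 -653.4  -35.6] [-0.3665  0.2981 -1.3539]
```

View pics/w7.png

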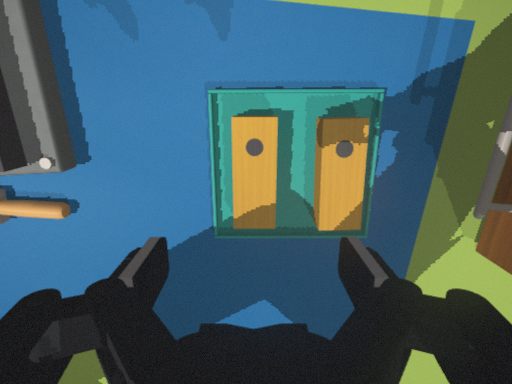

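The cover lies flat in the free half at (255,172), beside the made one at (341,174). Now back to the button.

>>> {"method": "carry_out", "body": {"deltas": "-20 -320 -60 -0.18 0.15 -0.68 0; -20 -320 -60 -0.18 0.15 -0.68 0; -20 -320 -60 -0.18 0.15 -0.68 0; -20 -320 -60 -0.18 0.15 -0.68 0; -20 -320 -60 -0.18 0.15 -0.68 0; -39 -653 -60 -0.366 0.298 -1.354 0; -39 -653 -60 -0.366 0.298 -1.354 0; -39 -653 -60 -0.366 0.298 -1.354 0; -39 -653 -60 -0.366 0.298 -1.354 0; -39 -653 -60 -0.366 0.298 -1.354 0; -39 -653 -60 -0.366 0.298 -1.354 0; -39 -653 -60 -0.366 0.298 -1.354 0"}}

```text
time_s: 18.5
eef_pos: [0.48, 0.3334, 0.2491]
eef_rot: [0.161, 0.724, 0.655, 0.145]
wrist_force: [0.3, -0.4, 0.7]
opening: 1.0
grasp_force: 0.0
```

>>> {"method": "carry_out", "body": {"deltas": "0 0 0 0 0 0 0; 0 0 0 0 0 0 0"}}

```text
time_s: 18.75
eef_pos: [0.4812, 0.3299, 0.2496]
eef_rot: [0.162, 0.726, 0.653, 0.145]
wrist_force: [-0.7, -0.2, 0.0]
opening: 1.002
grasp_force: 0.0
```

```bash
python3 - <<'E'
from h import *
print(sensors.get_obs()["eef_pos"],sensors.get_obs()["q"])
a=axis(np.radians(-6)); top=np.array([.5229,.3276,.1345]); go(top+.06*a,-a,[.1045,.9945,0])
E
```

```text
[0.4812 0.3299 0.2496] [ 0.5388 -0.0033  1.8305 -0.3131  0.9806  0.776 ]
delta [  2.2 -10.9  61.9] [ 0.0013  0.002  -0.0007]
```

>>> {"method": "carry_out", "body": {"deltas": "2 -11 22 0 0 0 0; 2 -11 22 0 0 0 0; 2 -11 22 0 0 0 0; 2 -11 22 0 0 0 0"}}

```text
time_s: 19.25
eef_pos: [0.4812, 0.3332, 0.2264]
eef_rot: [0.162, 0.725, 0.653, 0.146]
wrist_force: [0.6, 0.4, -1.1]
opening: 1.001
grasp_force: 0.0
```

```bash
python3 - <<'E'
from h import *
im,c=snap("wrist"); a=axis(np.radians(-6)); print(sensors.get_obs()["eef_pos"])
for k in blobs(im,(0,150,60),(8,255,255),1500)[:1]:
    e=cv2.fitEllipse(k); print(e)
    # head side mid: 12 mm below top, latched 8 mm in
    s=np.array([.5229,.3276,.1345])-.018*a
    p=plane(c,e[0],s[2])[0]; top=p+.010*a; print(p,"latched top",top)
    go(top-.016*a,-a,[.1045,.9945,0])
E
```

```text
[0.4811 0.3333 0.2263]
((251.57302856445312, 184.09591674804688), (61.25326919555664, 62.068641662597656), 64.38038635253906)
[0.53   0.3269 0.1182] latched top [0.5258 0.3274 0.1272]
delta [ -1.2  -1.4 124.8] [ 0.003   0.0001 -0.    ]
```

>>> {"method": "carry_out", "body": {"deltas": "-1 -1.5 55 0 0 0 0; -1 -1.5 95 0 0 0 0; -1 -1.5 115 0 0 0 0; -1 -1.5 123 0 0 0 0; -1 -1.5 126 0 0 0 0; -1 -1.5 126 0 0 0 0; -1 -1.5 126 0 0 0 0; -1 -1.5 126 0 0 0 0.1"}}

```text
time_s: 20.3
eef_pos: [0.5324, 0.327, 0.1112]
eef_rot: [0.162, 0.725, 0.653, 0.146]
wrist_force: [-0.2, 0.0, 0.7]
opening: 0.899
grasp_force: 0.0
```

>>> {"method": "carry_out", "body": {"deltas": "0 0 0 0 0 0 0.2; 0 0 0 0 0 0 0.4; 0 0 0 0 0 0 1; 0 0 0 0 0 0 1; 0 0 0 0 0 0 1; 0 0 0 0 0 0 1"}}

```text
time_s: 21.05
eef_pos: [0.533, 0.3269, 0.1119]
eef_rot: [0.162, 0.725, 0.653, 0.146]
wrist_force: [-2.8, -2.4, 7.2]
opening: 0.642
grasp_force: 61.5
```

Head gripped. Twist clockwise in steps.

>>> {"method": "carry_out", "body": {"deltas": "0 0 0 0 0 0.15 1; 0 0 0 0 0 0.3 1; 0 0 0 0 0 0.45 1; 0 0 0 0 0 0.6 1; 0 0 0 0 0 0.75 1; 0 0 0 0 0 0.85 1; 0 0 0 0 0 0.87 1; 0 0 0 0 0 0.87 1; 0 0 0 0 0 0.87 1"}}

```text
time_s: 22.18
eef_pos: [0.5333, 0.3268, 0.1124]
eef_rot: [0.086, 0.933, 0.287, 0.201]
wrist_force: [-2.9, -2.6, 9.6]
opening: 0.643
grasp_force: 61.7
```

>>> {"method": "carry_out", "body": {"deltas": "0 0 -2 0 0 0 1; 0 0 -4 0 0 0 1; 0 0 -6 0 0 0 1; 0 0 -8 0 0 0 1; 0 0 -8 0 0 0 1; 0 0 -8 0 0 0 1"}}

```text
time_s: 22.92
eef_pos: [0.53, 0.3271, 0.1193]
eef_rot: [0.086, 0.933, 0.287, 0.201]
wrist_force: [-0.6, -1.9, 5.6]
opening: 0.639
grasp_force: 62.0
```

Open, back off along the axis, then check the head.

>>> {"method": "carry_out", "body": {"deltas": "0 0 0 0 0 0 0; 0 0 0 0 0 0 0; 0 0 0 0 0 0 0; 0 0 0 0 0 0 0; 0 0 -40 0 0 0 0; 0 0 -90 0 0 0 0; 0 0 -117 0 0 -0.15 0; 0 0 -117 0 0 -0.3 0; 0 0 -117 0 0 -0.5 0; 0 0 -117 0 0 -0.7 0; 0 0 -117 0 0 -0.87 0; 0 0 -117 0 0 -0.87 0"}}

```text
time_s: 24.42
eef_pos: [0.4794, 0.3323, 0.2236]
eef_rot: [0.162, 0.726, 0.653, 0.145]
wrist_force: [0.4, 0.3, -0.4]
opening: 1.004
grasp_force: 0.0
```

>>> {"method": "carry_out", "body": {"deltas": "0 0 0 0 0 0 0; 0 0 0 0 0 0 0; 0 0 0 0 0 0 0; 0 0 0 0 0 0 0"}}

```text
time_s: 24.92
eef_pos: [0.4795, 0.3323, 0.2236]
eef_rot: [0.162, 0.725, 0.653, 0.145]
wrist_force: [-0.2, -0.4, -0.0]
opening: 1.002
grasp_force: 0.0
```

```bash
python3 - <<'E'
from h import *
im,c=snap("wrist"); a=axis(np.radians(-6)); print(sensors.get_obs()["eef_pos"],sensors.get_obs()["wrist_force"])
k=blobs(im,(0,150,60),(8,255,255),1500)[0]; print(cv2.fitEllipse(k))
Ti=np.linalg.inv(c[1]); f=lambda d:(Ti[:3,:3]@(np.array([.5271,.3272,.1254])-d*a)+Ti[:3,3])[2]
print([58.28*.2921/f(d) for d in(0,.004,.008)], "(need w2 depth to scale)")
t,ct=snap("top")
for k in blobs(t,(10,120,90),(25,255,255),600)[:4]: print(cv2.boundingRect(k),rect(ct,k,.036))
E
```

```text
[0.4795 0.3323 0.2237] [-0.0693  0.0923 -0.2377]
((254.73385620117188, 185.8231964111328), (63.71749496459961, 64.1110610961914), 59.73028564453125)
[np.float64(65.17300396200093), np.float64(64.22910989597932), np.float64(63.312166156861835)] (need w2 depth to scale)
(388, 174, 26, 45) [ 582.3914 -402.5019  119.8433   52.9707    6.7435]
(356, 176, 23, 45) [ 576.0732 -311.1271  120.0419   50.2113    5.3906]
(429, 0, 22, 73) [1048.1609 -526.626   220.9637   51.9875    4.18  ]
```

The size grew 3% relative to the latched reading at this viewpoint, about 8 mm of rise. One check from the first viewpoint will settle it.

```bash
python3 - <<'E'
from h import *
go([.4623,.2978,.2618],-axis(np.radians(-6)),[.1045,.9945,0])
E
```

```text
delta [-36.1   4.  -40.2] [0.0017 0.0009 0.0004]
```

>>> {"method": "carry_out", "body": {"deltas": "-36 4 -40 0 0 0 0; -36 4 -40 0 0 0 0; -36 4 -40 0 0 0 0; -36 4 -40 0 0 0 0; -36 4 -40 0 0 0 0"}}

```text
time_s: 25.65
eef_pos: [0.4622, 0.2981, 0.2606]
eef_rot: [0.162, 0.725, 0.654, 0.144]
wrist_force: [1.2, -0.7, 0.8]
opening: 1.0
grasp_force: 0.0
```

```bash
python3 - <<'E'
from h import *
im,c=snap("wrist"); print(sensors.get_obs()["eef_pos"])
k=blobs(im,(0,150,60),(8,255,255),1500)[0]; print(cv2.contourArea(k),cv2.fitEllipse(k))
E
```

```text
[0.4623 0.298  0.2607]
2667.0 ((251.4494171142578, 140.76797485351562), (58.04362487792969, 58.69580841064453), 8.24714183807373)
```

The head now measures 58.4 px, matching the fully-up reading of 58.3 against 56.9 when latched. Handing in.

```bash
python3 -c "
from bench import ctrl; print(ctrl.hand_in())"
```

```text
the job is handed in; nothing more can be done
None
```

I latched the stop, set the cover flat in the tray beside the made one, and twisted the button back up. By camera it reads fully up. The job is handed in at about 26 s; no verdict was shown.

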